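# Hang the rinse pail by its bail

### The job

Raise the folded-down wire bail of the small steel pail until it stands upright, with the pail left standing in its place, then lift the pail by the bail and hang it on the two-pronged fork of the drain hanger, so that the bail drops fully into the notches of both prongs, and let go. The fork is clamped further in or out each time: feel for the horns behind the notches and go gently, since the hanger must not be pushed hard. Do not tip the pail and leave the other things alone.

Things in the scene. Friction and masses are not known exactly. Their poses are not given: they have to be found in the camera images.
- pail: Small open stainless pail, 90 mm across the rim, 86 mm across the foot, 80 mm tall, 0.45 to 0.8 kg with its bail. Origin: centre of its underside, z up. Its wire bail turns on two ears on the pail's own y axis, 70 mm above the underside; folded down, the bail reaches out from the pail to the pail's own -x side.
- bail (a joint): Angle of the bail about the pail's y axis: 0 = level, pointing to the pail's -x; negative = hanging below level (to about -0.3); pi/2 = upright, straight above the pail; stop at 1.9. The hinge is stiff with friction (about 0.03 N m), so the bail stays where it is left; pulling its crown sideways with some 2 N tips the pail.
- bail_grip (a point): Centre of the black grip sleeve at the middle of the bail's crown, 88 mm from the hinge line. The sleeve, 12 mm thick, 34 mm long, lies parallel to the pail's y axis; it turns easily on the wire, so a light pinch can swing the bail up. On either side the straight bare crown wire, 5 mm thick, runs on to 42 mm from the middle; the bail's legs are 108 mm apart outside.
- hanger: Drain hanger, fixed: steel drip tray 170 x 140 x 14 mm; behind it (own +x) at 115 mm a post, 18 mm thick, 215 mm tall, whose clamp holds a level two-pronged fork over the tray. Origin: centre of the tray's underside, z up. The prongs point to its own -x, at y = -27 and +27 mm, each 6 mm wide: the sleeve and a gripper's fingers fit between them (48 mm), the bail's legs outside.
- fork_mid (a point): Point of the hanger, not of the fork: above the tray's centre, level with the tops of the prongs' flat runs (205 mm up); axes as the hanger. The fork is clamped further in or out each time, and this is not measured: the middle of its notches lies anywhere from 20 mm in front of (-x) to 20 mm behind (+x) this point.
- fork_clamp (a point): Centre of the fork's clamp on the post (191.5 mm up). Each prong from tip to post: flat run 44 mm, steep ramp 5 mm down to a notch 9 mm deep with an 11 mm floor, then an upright horn 16 mm above the flat run, its front 60 mm behind the tip and 5 mm behind the notch's middle; then low bars back to the clamp. With the crown wire in both notches the sleeve's centre is 198.5 mm up.
- jar: Bystander: squat lidded specimen jar, 52 mm across, 62 mm tall, between the two work places. Origin: centre of its underside.
- dish: Bystander: shallow white ceramic dish, 90 mm across, 22 mm tall, between the two work places. Origin: centre of its underside.
- soap: Bystander: clear bottle, 56 mm across, 140 mm tall, at the middle back. Origin: centre of its underside.
- mug: Bystander: blue ceramic mug, 80 mm across, 90 mm tall, handle on its +y side, at the right. Origin: centre of its underside.
- tub: Bystander: white lidded tub, 70 mm across, 75 mm tall, at the left. Origin: centre of its underside.
- tin: Bystander: low metal tin, 60 mm across, 42 mm tall, at the left front. Origin: centre of its underside.
Mind the look-alikes: they are no part of the job. What is shaped like the pail but yellow is not meant.

How it is judged:
On the way, in this order (a step that is already met when the one before it is completed fails the run):
1. the bail is upright (within 0.25 rad) while the pail stands in its place, level, on the counter (moved less than 40 mm) (value of joint bail between 1.32 and 1.82 rad and angle between pail's own z axis and vertical below 0.12 rad and height (world z) of pail below 0.006 m and distance of pail from where it was at the start of the episode below 0.04 m), for 0.2 s.
2. the pail is lifted by its bail clear of the counter (25 mm) (height (world z) of pail above 0.025 m and value of joint bail above 1.1 rad), for 0.1 s.
At the end, for the whole second after the job is handed in: The pail hangs still by its bail, the crown wire down in both prongs' notches: sleeve centre 194.5 to 202 mm high, within 32 mm of the hanger's centre along x and 20 mm along y; pail over 25 mm above the counter, tilted under 0.35 rad, slower than 0.1 m/s (z of bail_grip in the frame of hanger between 0.1945 and 0.202 m and x of bail_grip in the frame of hanger between -0.032 and 0.032 m and y of bail_grip in the frame of hanger between -0.02 and 0.02 m and height (world z) of pail above 0.025 m and angle between pail's own z axis and vertical below 0.35 rad and linear speed of pail below 0.1 m/s); the robot touches nothing.
It fails at once if the pail or its bail is pressed against the hanger with more than 20 N (contact force between pail and hanger above 20 N).
It fails at once if the pail is tipped by more than 0.6 rad (angle between pail's own z axis and vertical above 0.6 rad).
It fails at once if another thing is moved by more than 30 mm (distance of any of jar, dish, soap, mug, tub, tin from where it was at the start of the episode above 0.03 m).
It also fails if it takes over 67 s, if anything falls off the work surface, if the arm or the gripper's body presses on something with over 40 N, if the wrist force passes 120 N, or if a joint passes its speed limit or range.

### The arm

A 7-joint arm with a two-finger parallel gripper is mounted at the origin on the work surface. World frame = base frame: x ahead of the robot, y to its left, z up, the work surface at z = 0. Lengths are in m, angles in rad, forces in N, time in s.
With the tool pointing down it reaches from about 0.425 to 0.925 m from the base axis. Payload 6.8 kg.
Tool frame: the origin (TCP) lies midway between the tips of the shut fingers; the grasp point (between the pads) lies 19 mm behind it; z points along the fingers, y is the direction in which the jaws open and shut (so a half turn about z gives the same grasp; the last joint's range is limited). The gripper opens to 85 mm and grips with 20 to 120 N. Pads are 22 mm wide; open, the fingers measure 114 mm over their backs; the gripper's body (76 mm by 85 mm) begins 54 mm behind the grasp point. The pads swing forward as they close: fully open they stand 13 mm farther back than shut.
Start: joints at [-1.359, 0.477, 0.022, 1.555, -0.011, 1.109, -0.083], TCP at [0.212, 0.641, 0.231] pointing down, gripper open.
Joint ranges: [-2.96, 2.96], [-0.34, 2.1], [-1.41, 1.46], [0.24, 2.44], [-1.37, 4.51], [0.17, 1.92], [-2.96, 2.96]. Speed limits (rad/s): [2.39, 2.39, 3.14, 3.14, 3.14, 3.14, 3.14].

### API

Orientations are given as a unit quaternion [w, x, y, z].
In Python, from station import readout, eyes, ticket gives the robot as it stands. The module is installed in compiled form; this text tells all that it offers.
- The arm moves only by the shell command python3 -m crank 'ROWS' [FORCE]. ROWS is JSON, a list of rows, each an object of numbers: "jaw": the opening in per cent of the stroke, from 0 (shut) to 100 (fully open); "x", "y", "z": the shift along the tool's x, y, z in mm; "ax", "ay", "az": the turn, a rotation vector about the tool's x, y, z in degrees. In form: [{"jaw": .., "x": .., "y": .., "z": .., "ax": .., "ay": .., "az": ..}, ...]. A call has 1 to 12 rows; each row shifts and turns the commanded pose from where the row before left it, along the tool's axes as they then stand; what a row does not reach is not made up. A row lasts 1/8 s, in which the tool goes at most 62.5 mm and 10.7 degrees, less where a joint would pass 70% of its speed; a pose out of reach is approached as far as the arm can. A call with a gripper value outside its range is refused whole. The fingers move at their own pace and stop on an object; FORCE is the grip in N (left out, the last holds). Time passes only in rows, so rows that do not move let the fingers close. It gives the time, the measured TCP pose, the force and the opening at its end, in the units of the state.
- readout.get_obs(): the state, without advancing time (a new reading comes with each control period).
- eyes.read_camera(name): name is "scene" or "top" or "wrist"; returns (picture, depth): 420x560x3 uint8, red, green, blue; 420x560 float32, m along the optical axis (not along the pixel's ray), 0 where there is no reading.
- eyes.calibration(name): a dict with "fx", "fy", "cx", "cy" (pixels), "R" (3x3) and "t" (3): a world point X has camera coordinates R X + t. Camera axes: x right, y down, z forward; pixel columns grow to the right and rows downward; lengths in m; the calibration is good to about 2 mm. A picture is of the moment at which its call begins: read the wrist's pose just before it. calibration takes no time and is no camera call; for the wrist camera it gives the pose at the moment of the call.
- ticket.hand_in(): hands the job in, once; it reports no verdict.
The state is a dict: "t": time; "q": joint angles; "joint_vel": joint speeds; "joint_torque": joint torques, N m; "eef_pos": TCP position; "tool_rot": TCP orientation; "contact_force": force on the tool from outside, world axes, zero at the start; "torque": the same for the moment, N m; "gripper_width": opening from 0.0 (shut) to 1.0 (fully open).
Only numpy, scipy, OpenCV 4.12 (cv2) and the standard library are available. Lean on these libraries where they do the work, as an engineer would, in place of code of your own. Each camera call takes 0.05 s, during which the arm holds its last target. There are 200 camera calls.

## Working session

There is one attempt and no reset: what is moved stays moved. The work goes in short steps, Python scripts to look and compute and a shell command to move; the robot and the scene stay as the last step left them, time stands still between calls to the robot, and variables do not carry over. Pictures are saved under pics/ and viewed, about 8 in all and at most 12, crops included, and the job is handed in when it is done.

```bash
mkdir -p pics
cat > h.py <<'E'
import numpy as np, cv2
from station import readout, eyes, ticket
def snap(n,f):
    c=eyes.calibration(n); p,d=eyes.read_camera(n)
    cv2.imwrite('pics/'+f+'.png',p[:,:,::-1]); np.savez('pics/'+f,p=p,d=d,**{k:np.array(c[k]) for k in c}); return p,d,c
def P(f,u,v,r=1):
    z=np.load('pics/'+f+'.npz'); w=z['d'][v-r:v+r+1,u-r:u+r+1]; w=w[w>0]; d=np.median(w)
    c=np.array([(u-z['cx'])/z['fx']*d,(v-z['cy'])/z['fy']*d,d]); return z['R'].T@(c-z['t'])
def crop(f,u0,v0,u1,v1,s,o):
    cv2.imwrite('pics/'+o+'.png',cv2.resize(cv2.imread('pics/'+f+'.png')[v0:v1,u0:u1],None,fx=s,fy=s,interpolation=cv2.INTER_CUBIC))
E
python3 - <<'E'
from h import *
np.set_printoptions(precision=4,suppress=True)
print(readout.get_obs())
for n in('top','scene'): p,d,c=snap(n,n+'0'); print(c)
E
```

```text
{'t': 0.0, 'q': array([-1.3591,  0.4778,  0.0224,  1.5564, -0.0115,  1.1093, -0.0831]), 'joint_vel': array([ 0.0019,  0.0014,  0.0023, -0.0015,  0.0026,  0.0009, -0.0003]), 'joint_torque': array([ -0.0001, -59.6454,   1.6079, -28.1204,   0.0124,   0.0091,
         0.    ]), 'eef_pos': array([0.2121, 0.6402, 0.2303]), 'tool_rot': array([-0.0001,  0.1592,  0.9872, -0.0009]), 'contact_force': array([ 0.4404, -0.1793, -1.0295]), 'torque': array([ 0.0318, -0.0306,  0.0548]), 'gripper_width': 0.9971360464596639}
{'fx': 455.91930512780675, 'fy': 455.91930512780675, 'cx': 276.74987871722567, 'cy': 217.5110959640802, 'R': array([[-0.0168, -0.9996, -0.0221],
       [-0.9924,  0.0193, -0.1212],
       [ 0.1216,  0.0199, -0.9924]]), 't': array([0.0253, 0.6172, 1.1698])}
{'fx': 419.41566872180994, 'fy': 419.41566872180994, 'cx': 278.3379391784067, 'cy': 206.6556664845376, 'R': array([[-0.1945,  0.9808,  0.0093],
       [ 0.8319,  0.17  , -0.5283],
       [-0.5198, -0.0951, -0.849 ]]), 't': array([ 0.1402, -0.4221,  1.7011])}
```

View pics/top0.png

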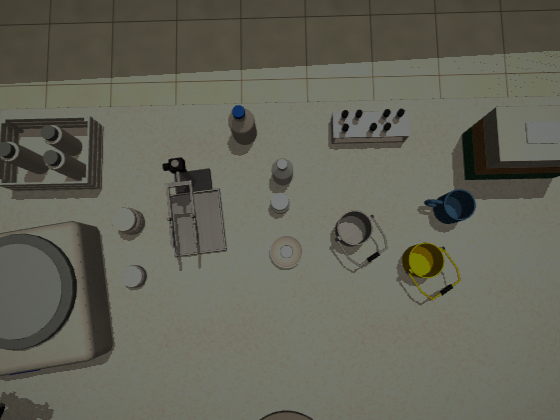

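View pics/scene0.png

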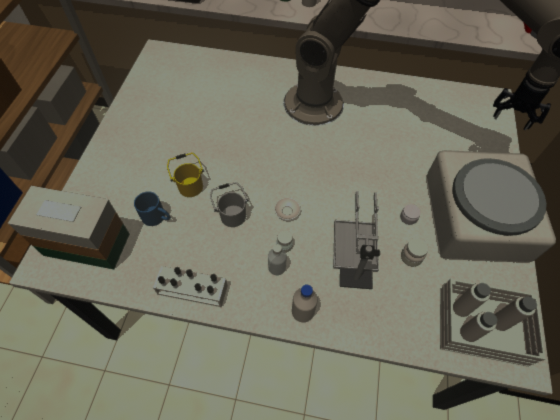

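The scene from above: the steel pail is at (353,229) with its black sleeve at (373,257). The yellow look-alike is at (424,261), and the hanger's post is at (176,166) with prongs down to about (195,262). The grey steel pail is the one meant. I'll confirm it in one enlarged crop.

Run:
```python
from h import *
crop('top0',315,195,405,275,5,'a'); crop('top0',155,150,245,270,5,'b')
a=cv2.imread('pics/a.png');b=cv2.imread('pics/b.png')
b=cv2.resize(b,(300,400)); 
o=np.zeros((400,750,3),np.uint8);o[:,:450]=a;o[:,450:]=b
o=np.clip(o.astype(float)*1.6,0,255).astype(np.uint8)
cv2.imwrite('pics/ab.png',o)
np.set_printoptions(precision=4,suppress=True)
for f,pts in {'top0':[(373,257),(375,256),(371,259),(353,229),(337,236),(371,216),(209,223),(176,166),(194,191),(219,192),(226,252),(177,255)]}.items():
  for q in pts: print(f,q,P(f,*q))
```

```text
top0 (373, 257) [ 0.508  -0.2304  0.0637]
top0 (375, 256) [ 0.5105 -0.2356  0.0635]
top0 (371, 259) [ 0.503  -0.2249  0.0649]
top0 (353, 229) [ 0.5865 -0.1912  0.0022]
top0 (337, 236) [ 0.5631 -0.14    0.0684]
top0 (371, 216) [ 0.6122 -0.2276  0.0748]
top0 (209, 223) [0.61   0.1996 0.0057]
top0 (176, 166) [0.7202 0.2409 0.2128]
top0 (194, 191) [0.6978 0.2394 0.0142]
top0 (219, 192) [0.6938 0.1712 0.0127]
top0 (226, 252) [0.5305 0.1542 0.0001]
top0 (177, 255) [0.5244 0.2859 0.0078]
```

View pics/ab.png

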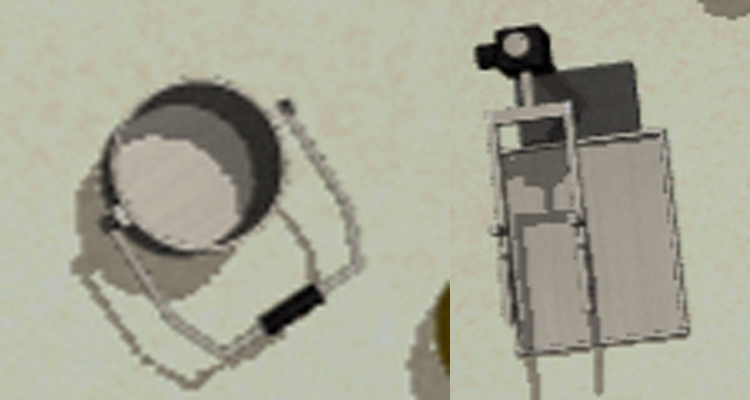

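```bash
cat >> h.py <<'E'
def Z(f,u,v,z0):
    z=np.load('pics/'+f+'.npz'); r=z['R'].T@np.array([(u-z['cx'])/z['fx'],(v-z['cy'])/z['fy'],1]); o=-z['R'].T@z['t']
    return o+r*(z0-o[2])/r[2]
E
python3 - <<'E'
from h import *
np.set_printoptions(precision=4,suppress=True)
a=lambda x,y,z:Z('top0',315+x/5-.4,195+y/5-.4,z)
b=lambda x,y,z:Z('top0',155+(x-450)/3.333-.4,150+y/3.333-.4,z)
e1=a(110,222,.07);e2=a(287,103,.07);print('ears',e1,e2,(e1+e2)/2,np.linalg.norm(e1-e2))
print('rim',a(194,166,.08),'sleeve',a(292,309,.06))
d=e2-e1;print('angle of y axis',np.degrees(np.arctan2(-d[1],-d[0])))
c=[b(*q,.014) for q in((663,131),(688,333),(520,353))];print('tray',c,'ctr',(c[0]+c[2])/2)
print(np.linalg.norm(c[0]-c[1]),np.linalg.norm(c[2]-c[1]),np.degrees(np.arctan2(*(c[0]-c[1])[1::-1])))
print('post',b(516,43,.215),'horn',b(498,230,.221),b(580,222,.221))
E
```

```text
ears [ 0.5553 -0.1385  0.07  ] [ 0.6148 -0.2312  0.07  ] [ 0.585  -0.1849  0.07  ] 0.11008719118978949
rim [ 0.5822 -0.1809  0.08  ] sleeve [ 0.5097 -0.2311  0.06  ]
angle of y axis 122.71833048596338
tray [array([0.7022, 0.1723, 0.014 ]), array([0.5365, 0.1523, 0.014 ]), array([0.5229, 0.2882, 0.014 ])] ctr [0.6125 0.2302 0.014 ]
0.16685655865706864 0.13653712183799652 6.881033230731593
post [0.728  0.2441 0.215 ] horn [0.5973 0.2535 0.221 ] [0.6017 0.1978 0.221 ]
```

```bash
python3 -m crank '[{"jaw":60,"z":-15,"az":9.75},{"jaw":60,"z":-20,"az":9.75},{"jaw":60,"z":-20,"az":9.75},{"jaw":60,"z":-15,"az":9.75}]' 30; python3 -m crank '[{"jaw":60,"x":-57.4,"y":-9.3},{"jaw":60,"x":-57.4,"y":-9.3},{"jaw":60,"x":-57.4,"y":-9.3},{"jaw":60,"x":-57.4,"y":-9.3},{"jaw":60,"x":-57.4,"y":-9.3},{"jaw":60,"x":-57.4,"y":-9.3},{"jaw":60,"x":-57.4,"y":-9.3},{"jaw":60,"x":-57.4,"y":-9.3},{"jaw":60,"x":-57.4,"y":-9.3},{"jaw":60,"x":-57.4,"y":-9.3},{"jaw":60,"x":-57.4,"y":-9.3},{"jaw":60,"x":-57.4,"y":-9.3}]'
cat >> h.py <<'E'
from scipy.spatial.transform import Rotation as Ro
def go(p,yaw):  # delta to TCP target p, tool y at yaw deg; shift in present tool axes (mm), turn (deg)
    o=readout.get_obs(); w=o['tool_rot']; R=Ro.from_quat([w[1],w[2],w[3],w[0]])
    y=np.radians(yaw); T=Ro.from_matrix(np.array([[-np.sin(y),np.cos(y),0],[np.cos(y),np.sin(y),0],[0,0,-1]]))
    print('shift',np.round(R.inv().apply(np.array(p)-o['eef_pos'])*1e3,1),'turn',np.round(np.degrees((R.inv()*T).as_rotvec()),2),'at',np.round(o['eef_pos'],4),'F',np.round(o['contact_force'],2))
E
python3 -c "
from h import *
go((.51,-.2305,.20),32.7)"
```

```text
shift [-556.6 -732.9   31.7] turn [-0.09  0.04 38.98] at [0.212  0.6403 0.2304] F [-1.    0.04 -1.32]schema error: expected keys jaw, x, y, z, ax, ay, az
schema error: expected keys jaw, x, y, z, ax, ay, az
```

```bash
python3 -m crank '[{"jaw":60,"x":0,"y":0,"z":-15,"ax":0,"ay":0,"az":9.75},{"jaw":60,"x":0,"y":0,"z":-20,"ax":0,"ay":0,"az":9.75},{"jaw":60,"x":0,"y":0,"z":-20,"ax":0,"ay":0,"az":9.75},{"jaw":60,"x":0,"y":0,"z":-15,"ax":0,"ay":0,"az":9.75}]' 30; python3 -m crank '[{"jaw":60,"x":-57.4,"y":-9.3,"z":0,"ax":0,"ay":0,"az":0},{"jaw":60,"x":-57.4,"y":-9.3,"z":0,"ax":0,"ay":0,"az":0},{"jaw":60,"x":-57.4,"y":-9.3,"z":0,"ax":0,"ay":0,"az":0},{"jaw":60,"x":-57.4,"y":-9.3,"z":0,"ax":0,"ay":0,"az":0},{"jaw":60,"x":-57.4,"y":-9.3,"z":0,"ax":0,"ay":0,"az":0},{"jaw":60,"x":-57.4,"y":-9.3,"z":0,"ax":0,"ay":0,"az":0},{"jaw":60,"x":-57.4,"y":-9.3,"z":0,"ax":0,"ay":0,"az":0},{"jaw":60,"x":-57.4,"y":-9.3,"z":0,"ax":0,"ay":0,"az":0},{"jaw":60,"x":-57.4,"y":-9.3,"z":0,"ax":0,"ay":0,"az":0},{"jaw":60,"x":-57.4,"y":-9.3,"z":0,"ax":0,"ay":0,"az":0},{"jaw":60,"x":-57.4,"y":-9.3,"z":0,"ax":0,"ay":0,"az":0},{"jaw":60,"x":-57.4,"y":-9.3,"z":0,"ax":0,"ay":0,"az":0}]'
python3 -c "
from h import *
go((.51,-.2305,.20),32.7)"
```

```text
t: 0.6
eef_pos: [0.2122, 0.6407, 0.3017]
tool_rot: [0.0, 0.482, 0.876, -0.0]
contact_force: [0.1, 0.8, -0.5]
gripper_width: 0.599
t: 2.1
eef_pos: [0.4904, -0.001, 0.3013]
tool_rot: [-0.0, 0.479, 0.878, 0.0]
contact_force: [0.5, 0.3, -0.2]
gripper_width: 0.6
shift [-203.8 -107.5  101.2] turn [ 0.03 -0.02  0.  ] at [ 0.4904 -0.001   0.3013] F [ 0.55  0.26 -0.2 ]
```

```bash
python3 -m crank '[{"jaw":50,"x":-40.8,"y":-21.5,"z":15,"ax":0,"ay":0,"az":0},{"jaw":50,"x":-40.8,"y":-21.5,"z":15,"ax":0,"ay":0,"az":0},{"jaw":50,"x":-40.8,"y":-21.5,"z":25,"ax":0,"ay":0,"az":0},{"jaw":50,"x":-40.8,"y":-21.5,"z":25,"ax":0,"ay":0,"az":0},{"jaw":50,"x":-40.6,"y":-21.5,"z":21.2,"ax":0,"ay":0,"az":0},{"jaw":50,"x":0,"y":0,"z":0,"ax":0,"ay":0,"az":0}]'
python3 -c "
from h import *
go((.51,-.2305,.20),32.7)
snap('wrist','w1')"
```

```text
t: 2.85
eef_pos: [0.5074, -0.2327, 0.1985]
tool_rot: [-0.001, 0.483, 0.876, -0.002]
contact_force: [-0.1, -0.2, 0.3]
gripper_width: 0.5
shift [ 0.5  3.3 -1.6] turn [-0.24 -0.03 -0.41] at [ 0.5074 -0.2327  0.1985] F [-0.06 -0.18  0.26]
```

View pics/w1.png

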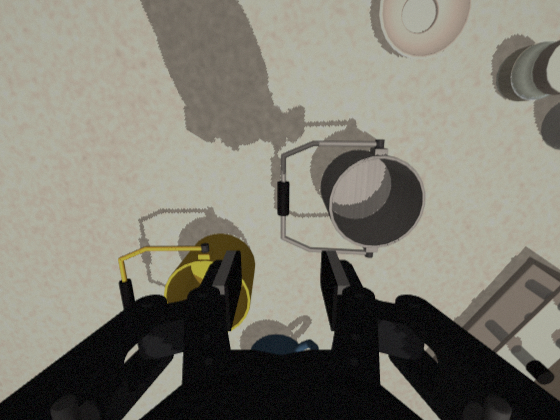

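The wrist view shows the grey pail, with its sleeve at (283,198), ears at (380,144) and (369,254), and crown ends at (282,158) and (284,238). The yellow one is at lower left.

Run:
```python
from h import *
np.set_printoptions(precision=4,suppress=True)
s=P('w1',283,198,2);print('sleeve top',s)
c1,c2=P('w1',283,165,0),P('w1',284,232,0);print('crown',c1,c2,np.degrees(np.arctan2(*(c1-c2)[1::-1])))
e1,e2=Z('w1',380,144,.07),Z('w1',369,254,.07);print('ears',e1,e2,(e1+e2)/2,np.linalg.norm(e1-e2),np.degrees(np.arctan2(*(e1-e2)[1::-1])))
print('rim',Z('w1',378,200,.08)); print('sl',Z('w1',283,198,s[2]))
```

```text
sleeve top [ 0.5071 -0.2292  0.0642]
crown [ 0.4901 -0.2024  0.0602] [ 0.528  -0.2603  0.0596] 123.24295323155086
ears [ 0.5536 -0.1382  0.07  ] [ 0.6117 -0.2309  0.07  ] [ 0.5826 -0.1845  0.07  ] 0.1093929948721913 122.07429907744607
rim [ 0.5801 -0.1805  0.08  ]
sl [ 0.5071 -0.2292  0.0642]
```

```bash
python3 -m crank '[{"jaw":42,"x":0,"y":0,"z":25,"ax":0,"ay":0,"az":0},{"jaw":42,"x":1,"y":1,"z":35,"ax":0,"ay":0,"az":0},{"jaw":42,"x":1,"y":1,"z":35,"ax":0,"ay":0,"az":0},{"jaw":42,"x":0,"y":0,"z":15,"ax":0,"ay":0,"az":0},{"jaw":42,"x":0,"y":0,"z":0,"ax":0,"ay":0,"az":0}]'
python3 -c "
from h import *
go((.508,-.2295,.04),32.7)"
```

```text
t: 3.52
eef_pos: [0.5103, -0.2251, 0.09]
tool_rot: [-0.001, 0.479, 0.878, 0.0]
contact_force: [-0.0, -0.6, 0.4]
gripper_width: 0.416
shift [-2.5 -4.3 50. ] turn [-0.03 -0.06  0.04] at [ 0.5103 -0.2251  0.09  ] F [-0.04 -0.57  0.35]
```

```bash
python3 -m crank '[{"jaw":42,"x":-2.5,"y":-3.5,"z":20,"ax":0,"ay":0,"az":0},{"jaw":42,"x":0,"y":0,"z":20,"ax":0,"ay":0,"az":0},{"jaw":42,"x":0,"y":0,"z":10,"ax":0,"ay":0,"az":0},{"jaw":42,"x":0,"y":0,"z":0,"ax":0,"ay":0,"az":0}]'
python3 -c "
from h import *
go((.508,-.2295,.04),32.7)
snap('wrist','w2')"
```

```text
t: 4.03
eef_pos: [0.508, -0.2299, 0.0391]
tool_rot: [-0.001, 0.48, 0.877, -0.0]
contact_force: [-0.7, -1.3, 0.9]
gripper_width: 0.421
shift [ 0.3  0.2 -0.9] turn [-0.07 -0.08 -0.04] at [ 0.508  -0.2299  0.0391] F [-0.66 -1.31  0.94]
```

View pics/w2.png

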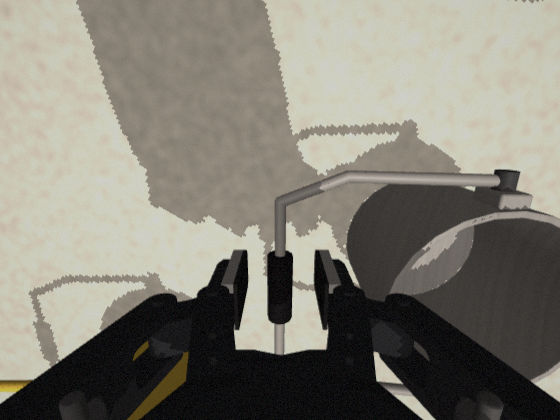

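The sleeve at (280,287) sits centred between the pads. I'll close and swing along the arc.

```bash
python3 -m crank '[{"jaw":0,"x":0,"y":0,"z":0,"ax":0,"ay":0,"az":0},{"jaw":0,"x":0,"y":0,"z":0,"ax":0,"ay":0,"az":0},{"jaw":0,"x":0,"y":0,"z":0,"ax":0,"ay":0,"az":0},{"jaw":0,"x":0,"y":0,"z":0,"ax":0,"ay":0,"az":0},{"jaw":0,"x":0,"y":0,"z":0,"ax":0,"ay":0,"az":0}]' 20
python3 -m crank '[{"jaw":0,"x":0,"y":-0.6,"z":-6.2,"ax":0,"ay":0,"az":0},{"jaw":0,"x":0,"y":-0.2,"z":-6.3,"ax":0,"ay":0,"az":0},{"jaw":0,"x":0,"y":0.2,"z":-6.3,"ax":0,"ay":0,"az":0},{"jaw":0,"x":0,"y":0.7,"z":-6.2,"ax":0,"ay":0,"az":0},{"jaw":0,"x":0,"y":1.1,"z":-6.2,"ax":0,"ay":0,"az":0},{"jaw":0,"x":0,"y":1.6,"z":-6,"ax":0,"ay":0,"az":0},{"jaw":0,"x":0,"y":2,"z":-5.9,"ax":0,"ay":0,"az":0},{"jaw":0,"x":0,"y":2.4,"z":-5.8,"ax":0,"ay":0,"az":0},{"jaw":0,"x":0,"y":2.8,"z":-5.6,"ax":0,"ay":0,"az":0},{"jaw":0,"x":0,"y":3.2,"z":-5.4,"ax":0,"ay":0,"az":0},{"jaw":0,"x":0,"y":3.6,"z":-5.1,"ax":0,"ay":0,"az":0},{"jaw":0,"x":0,"y":3.9,"z":-4.9,"ax":0,"ay":0,"az":0}]'
python3 -c "
from h import *
go((.5262,-.2189,.109),32.7)"
```

```text
t: 4.7
eef_pos: [0.5083, -0.2304, 0.0401]
tool_rot: [-0.0, 0.48, 0.877, -0.0]
contact_force: [-2.7, -2.2, -0.0]
gripper_width: 0.132
t: 6.2
eef_pos: [0.5269, -0.2184, 0.1103]
tool_rot: [0.0, 0.479, 0.878, 0.0]
contact_force: [1.9, 0.3, -2.8]
gripper_width: 0.131
shift [-0.1 -0.9  1.3] turn [ 0.04  0.01 -0.  ] at [ 0.5269 -0.2184  0.1103] F [ 1.91  0.3  -2.82]
```

```bash
python3 -m crank '[{"jaw":0,"x":0,"y":4.2,"z":-4.4,"ax":0,"ay":0,"az":0},{"jaw":0,"x":0,"y":4.6,"z":-4.2,"ax":0,"ay":0,"az":0},{"jaw":0,"x":0,"y":4.9,"z":-3.9,"ax":0,"ay":0,"az":0},{"jaw":0,"x":0,"y":5.1,"z":-3.5,"ax":0,"ay":0,"az":0},{"jaw":0,"x":0,"y":5.4,"z":-3.2,"ax":0,"ay":0,"az":0},{"jaw":0,"x":0,"y":5.6,"z":-2.8,"ax":0,"ay":0,"az":0},{"jaw":0,"x":0,"y":5.8,"z":-2.3,"ax":0,"ay":0,"az":0},{"jaw":0,"x":0,"y":5.9,"z":-1.9,"ax":0,"ay":0,"az":0},{"jaw":0,"x":0,"y":6.1,"z":-1.5,"ax":0,"ay":0,"az":0},{"jaw":0,"x":0,"y":6.1,"z":-1.1,"ax":0,"ay":0,"az":0},{"jaw":0,"x":0,"y":6.2,"z":-0.6,"ax":0,"ay":0,"az":0},{"jaw":0,"x":0,"y":6.2,"z":-0.2,"ax":0,"ay":0,"az":0}]'
python3 -m crank '[{"jaw":0,"x":0,"y":0,"z":0,"ax":0,"ay":0,"az":0},{"jaw":0,"x":0,"y":0,"z":0,"ax":0,"ay":0,"az":0},{"jaw":0,"x":0,"y":0,"z":0,"ax":0,"ay":0,"az":0}]'
python3 -c "
from h import *
go((.582,-.183,.14),32.7)
p,d,c=snap('scene','s2');crop('s2',160,140,320,260,5,'s2c')"
```

```text
t: 7.7
eef_pos: [0.5818, -0.1831, 0.1395]
tool_rot: [-0.0, 0.48, 0.877, -0.0]
contact_force: [-0.5, 0.1, -5.4]
gripper_width: 0.131
t: 8.07
eef_pos: [0.5814, -0.1833, 0.1395]
tool_rot: [-0.0, 0.48, 0.877, -0.0]
contact_force: [-0.2, 0.1, -5.9]
gripper_width: 0.128
shift [-0.   0.7 -0.5] turn [-0.02 -0.02 -0.05] at [ 0.5814 -0.1833  0.1395] F [-0.19  0.1  -5.87]
```

View pics/s2c.png

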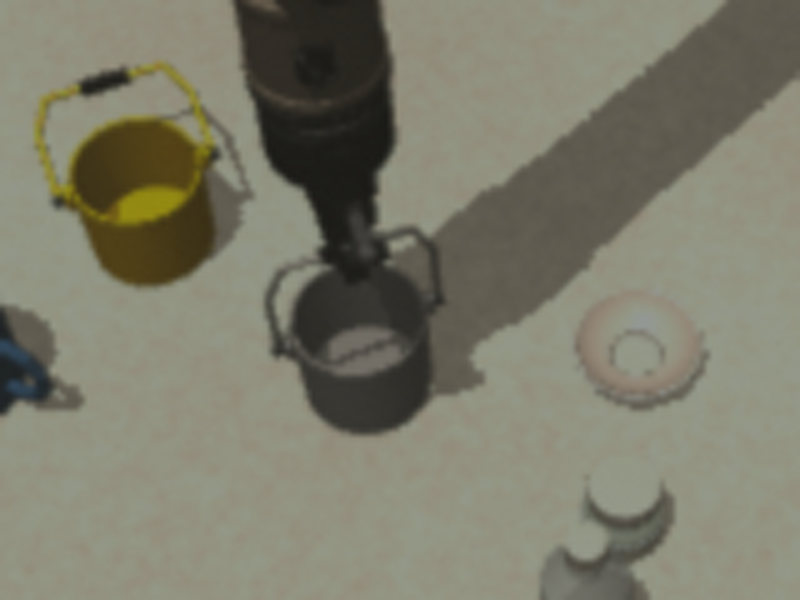

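The grey pail's bail is upright at crop (350,245) and the pail stands level in its place. Next I'll ease down 1 mm, firm the grip, and get a finer fork measurement from the stored top depth.

```bash
python3 -m crank '[{"jaw":0,"x":0,"y":0,"z":1,"ax":0,"ay":0,"az":0},{"jaw":0,"x":0,"y":0,"z":0,"ax":0,"ay":0,"az":0},{"jaw":0,"x":0,"y":0,"z":0,"ax":0,"ay":0,"az":0}]' 45
python3 - <<'E'
from h import *
np.set_printoptions(precision=1,suppress=True,linewidth=150)
z=np.load('pics/top0.npz');v,u=np.mgrid[150:275,150:245];d=z['d'][150:275,150:245]
c=np.stack([(u-z['cx'])/z['fx']*d,(v-z['cy'])/z['fy']*d,d],-1);X=(c-z['t'])@z['R']
t=np.radians(6.9);q=X-[.6125,.2302,0]
H=np.stack([q[...,0]*np.cos(t)+q[...,1]*np.sin(t),-q[...,0]*np.sin(t)+q[...,1]*np.cos(t),X[...,2]],-1)*1e3
m=(H[...,2]>180)&(d>0)
for x0 in range(-110,131,10):
    s=m&(abs(H[...,0]-x0)<5); k=H[s]
    if len(k):
        L=k[k[:,1]>0];R_=k[k[:,1]<=0]
        print(x0,len(k),*(np.r_[np.median(a[:,1]),a[:,2].min(),a[:,2].max()] if len(a) else '-' for a in (L,R_)))
tr=(abs(H[...,2]-14)<4)&(abs(H[...,0])<95)&(abs(H[...,1])<85);k=H[tr];print('tray',np.percentile(k[:,0],[0.5,99.5]),np.percentile(k[:,1],[.5,99.5]))
for n,(a,b) in {'jar':(280,203),'bot':(283,165),'soap':(238,112)}.items(): print(n,P('top0',a,b)*1e3)
E
```

```text
t: 8.5
eef_pos: [0.582, -0.1832, 0.1391]
tool_rot: [0.0, 0.48, 0.877, 0.0]
contact_force: [-1.2, 0.9, 0.2]
gripper_width: 0.125
-70 31 [ 27.3 192.1 209.6] [-26.6 195.2 209.5]
-60 38 [ 26.9 189.6 210.9] [-26.6 192.4 209.1]
-50 36 [ 28.3 187.2 209. ] [-26.7 191.7 208.1]
-40 34 [ 26.7 190.4 207.4] [-26.7 191.8 206.8]
-30 31 [ 26.8 187.  209.5] [-27.3 186.7 212.6]
-20 26 [ 27.7 193.6 199.4] [-26.1 192.7 200.7]
-10 49 [ 26.6 187.7 224.6] [-26.5 187.1 220.8]
0 24 [ 27.9 191.2 198.2] [-26.1 193.3 198.4]
10 28 [ 27.2 187.5 198.6] [-26.7 189.1 199.4]
20 26 [ 28.1 191.6 202.6] [-26.4 192.7 198. ]
30 28 [ 27.4 190.9 198.1] [-27.1 188.5 199.1]
40 27 [ 27.5 186.8 198.7] [-25.8 192.2 199. ]
50 25 [ 27.1 189.3 198. ] [-26.8 190.6 199.4]
60 31 [ 27.1 187.3 197.2] [-26.3 184.1 200.5]
70 117 [ 16.4 187.8 200.3] [-13.8 188.6 200.8]
80 21 [  4.9 192.5 198.5] [ -1.4 191.5 198.8]
90 15 [  2.7 192.8 198.2] [ -2.5 190.6 199.8]
100 66 [  7.9 187.2 212. ] [ -7.5 182.6 209.7]
110 103 [ 15.3 192.6 218.3] [ -8.6 181.8 218.7]
120 83 [ 16.8 195.7 217.5] [-11.  182.6 217.9]
130 34 [  8.9 202.6 209. ] [-10.9 181.7 208.8]
tray [-84.3  94.8] [-68.7  71.7]
jar [652.3   4.5  63.1]
bot [734.7  -5.5 139.9]
soap [857.4 100.1 181. ]
```

```bash
python3 -m crank '[{"jaw":0,"x":0,"y":0,"z":-3,"ax":0,"ay":0,"az":0},{"jaw":0,"x":0,"y":0,"z":-6,"ax":0,"ay":0,"az":0},{"jaw":0,"x":0,"y":0,"z":-10,"ax":0,"ay":0,"az":0},{"jaw":0,"x":0,"y":0,"z":-14,"ax":0,"ay":0,"az":3},{"jaw":0,"x":0,"y":0,"z":-16,"ax":0,"ay":0,"az":4},{"jaw":0,"x":0,"y":0,"z":-16,"ax":0,"ay":0,"az":4},{"jaw":0,"x":0,"y":0,"z":-16,"ax":0,"ay":0,"az":4},{"jaw":0,"x":0,"y":0,"z":-14,"ax":0,"ay":0,"az":4},{"jaw":0,"x":0,"y":0,"z":-10,"ax":0,"ay":0,"az":4},{"jaw":0,"x":0,"y":0,"z":-6,"ax":0,"ay":0,"az":2.8},{"jaw":0,"x":0,"y":0,"z":0,"ax":0,"ay":0,"az":0}]'
python3 -c "
from h import *
go((.52,0,.25),6.9);go((.4983,.2167,.25),6.9)"
```

```text
t: 9.88
eef_pos: [0.582, -0.1834, 0.2504]
tool_rot: [0.001, 0.663, 0.748, 0.0]
contact_force: [0.2, 0.3, -6.2]
gripper_width: 0.122
shift [189.5 -39.5   0.3] turn [ 0.07  0.02 -0.  ] at [ 0.582  -0.1834  0.2504] F [ 0.17  0.27 -6.17]
shift [ 4.072e+02 -3.500e+01  2.000e-01] turn [ 0.07  0.02 -0.  ] at [ 0.582  -0.1834  0.2504] F [ 0.17  0.27 -6.17]
```

```bash
python3 -m crank '[{"jaw":0,"x":5,"y":-1,"z":0,"ax":0,"ay":0,"az":0},{"jaw":0,"x":11,"y":-2.5,"z":0,"ax":0,"ay":0,"az":0},{"jaw":0,"x":17,"y":-4,"z":0,"ax":0,"ay":0,"az":0},{"jaw":0,"x":22,"y":-5,"z":0,"ax":0,"ay":0,"az":0},{"jaw":0,"x":25,"y":-6,"z":0,"ax":0,"ay":0,"az":0},{"jaw":0,"x":25,"y":-6,"z":0,"ax":0,"ay":0,"az":0},{"jaw":0,"x":25,"y":-6,"z":0,"ax":0,"ay":0,"az":0},{"jaw":0,"x":25,"y":-5,"z":0,"ax":0,"ay":0,"az":0},{"jaw":0,"x":25,"y":-3,"z":0,"ax":0,"ay":0,"az":0},{"jaw":0,"x":25,"y":-1,"z":0,"ax":0,"ay":0,"az":0},{"jaw":0,"x":25,"y":0,"z":0,"ax":0,"ay":0,"az":0},{"jaw":0,"x":25,"y":0,"z":0,"ax":0,"ay":0,"az":0}]'
python3 -m crank '[{"jaw":0,"x":25,"y":0,"z":0,"ax":0,"ay":0,"az":0},{"jaw":0,"x":25,"y":1,"z":0,"ax":0,"ay":0,"az":0},{"jaw":0,"x":25,"y":1,"z":0,"ax":0,"ay":0,"az":0},{"jaw":0,"x":23,"y":1,"z":0,"ax":0,"ay":0,"az":0},{"jaw":0,"x":19,"y":1,"z":0,"ax":0,"ay":0,"az":0},{"jaw":0,"x":15,"y":0.5,"z":0,"ax":0,"ay":0,"az":0},{"jaw":0,"x":11,"y":0,"z":0,"ax":0,"ay":0,"az":0},{"jaw":0,"x":6,"y":0,"z":0,"ax":0,"ay":0,"az":0},{"jaw":0,"x":3,"y":0,"z":0,"ax":0,"ay":0,"az":0},{"jaw":0,"x":0,"y":0,"z":0,"ax":0,"ay":0,"az":0},{"jaw":0,"x":0,"y":0,"z":0,"ax":0,"ay":0,"az":0}]'
python3 -c "
from h import *
go((.4983,.2167,.194),6.9)
snap('wrist','w3')"
```

```text
t: 11.38
eef_pos: [0.5112, 0.0666, 0.2495]
tool_rot: [-0.0, 0.663, 0.749, 0.0]
contact_force: [0.1, -1.2, -6.2]
gripper_width: 0.119
t: 12.75
eef_pos: [0.4984, 0.2161, 0.2496]
tool_rot: [0.0, 0.664, 0.748, -0.0]
contact_force: [0.4, -0.3, -5.4]
gripper_width: 0.119
shift [ 0.7 -0.  55.6] turn [ 0.    0.01 -0.07] at [0.4984 0.2161 0.2496] F [ 0.43 -0.27 -5.38]
```

View pics/w3.png

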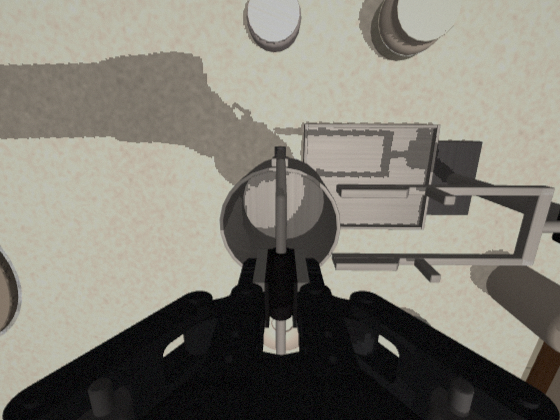

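The wrist view shows the bail wire vertical at u=280 and the pail level. The prong tips are at (338,190) and (332,262), and the notches are near (412,190) and (405,262).

Run:
```python
from h import *
np.set_printoptions(precision=1,suppress=True)
o=readout.get_obs();w=o['tool_rot'];R=Ro.from_quat([w[1],w[2],w[3],w[0]])
z=np.load('pics/w3.npz')
for n,v0,v1 in (('A',182,206),('B',252,282)):
    v,u=np.mgrid[v0:v1,325:450];d=z['d'][v0:v1,325:450]
    c=np.stack([(u-z['cx'])/z['fx']*d,(v-z['cy'])/z['fy']*d,d],-1);X=(c-z['t'])@z['R']
    q=X[(d>0)&(X[...,2]>.2)&(X[...,2]<.226)];T=R.inv().apply(q-o['eef_pos'])*1e3
    f=T[q[:,2]<.209];h=T[q[:,2]>.214]
    print(n,'flat x',np.percentile(f[:,0],[2,50,98]),'y',np.percentile(f[:,1],[1,99]),'z',np.median(q[q[:,2]<.209,2])*1e3)
    if len(h): print(' horn x',np.percentile(h[:,0],[2,98]),'y',np.percentile(h[:,1],[2,98]),'z',q[:,2].max())
# crown wire
for u,v in((280,180),(280,230)): print('wire',R.inv().apply(P('w3',u,v)-o['eef_pos'])*1e3)
```

```text
A flat x [26.2 29.7 32.3] y [ 39.4 103.5] z 203.81696924138797
 horn x [25.9 31.9] y [ 98.7 103.4] z 0.22193860192662973
B flat x [-27.3 -23.4 -21.5] y [ 39.  104.1] z 203.59046608159144
 horn x [-27.5 -21.5] y [ 98.2 105. ] z 0.22105967593019668
wire [48.6 -0.7 -9. ]
wire [ 28.1  -0.7 -20. ]
```

```bash
python3 -m crank '[{"jaw":0,"x":0.8,"y":0,"z":6,"ax":0,"ay":0,"az":0},{"jaw":0,"x":1,"y":0,"z":12,"ax":0,"ay":0,"az":0},{"jaw":0,"x":0,"y":0,"z":13,"ax":0,"ay":0,"az":0},{"jaw":0,"x":0,"y":0,"z":12,"ax":0,"ay":0,"az":0},{"jaw":0,"x":0,"y":0,"z":8,"ax":0,"ay":0,"az":0},{"jaw":0,"x":0,"y":0,"z":4,"ax":0,"ay":0,"az":0},{"jaw":0,"x":0,"y":0,"z":0,"ax":0,"ay":0,"az":0}]'
python3 -m crank '[{"jaw":0,"x":0,"y":4,"z":0,"ax":0,"ay":0,"az":0},{"jaw":0,"x":0,"y":8,"z":0,"ax":0,"ay":0,"az":0},{"jaw":0,"x":0,"y":10,"z":0,"ax":0,"ay":0,"az":0},{"jaw":0,"x":0,"y":10,"z":0,"ax":0,"ay":0,"az":0},{"jaw":0,"x":0,"y":10,"z":0,"ax":0,"ay":0,"az":0},{"jaw":0,"x":0,"y":10,"z":0,"ax":0,"ay":0,"az":0},{"jaw":0,"x":0,"y":10,"z":0,"ax":0,"ay":0,"az":0},{"jaw":0,"x":0,"y":8,"z":0,"ax":0,"ay":0,"az":0},{"jaw":0,"x":0,"y":5,"z":0,"ax":0,"ay":0,"az":0},{"jaw":0,"x":0,"y":3,"z":0,"ax":0,"ay":0,"az":0},{"jaw":0,"x":0,"y":0,"z":0,"ax":0,"ay":0,"az":0},{"jaw":0,"x":0,"y":0,"z":0,"ax":0,"ay":0,"az":0}]'
```

```text
t: 13.68
eef_pos: [0.4981, 0.2184, 0.1945]
tool_rot: [0.0, 0.663, 0.748, -0.0]
contact_force: [0.2, -0.5, -5.4]
gripper_width: 0.128
t: 15.18
eef_pos: [0.5752, 0.2278, 0.1946]
tool_rot: [-0.0, 0.663, 0.748, -0.0]
contact_force: [-0.3, 0.2, -6.0]
gripper_width: 0.123
```

Run:
```python
from h import *
go((.5,.2,.19),6.9)
snap('scene','s3');crop('s3',310,170,410,280,5,'s3c'); snap('wrist','w4')
a=cv2.resize(cv2.imread('pics/s3c.png'),(400,440));b=cv2.imread('pics/w4.png')[100:320,200:400];b=cv2.resize(b,(400,440))
cv2.imwrite('pics/m4.png',np.hstack([a,b]))
```

```text
shift [-18.6 -78.    4.6] turn [-0.02 -0.01 -0.02] at [0.5752 0.2278 0.1946] F [-0.32  0.2  -5.96]
```

View pics/m4.png

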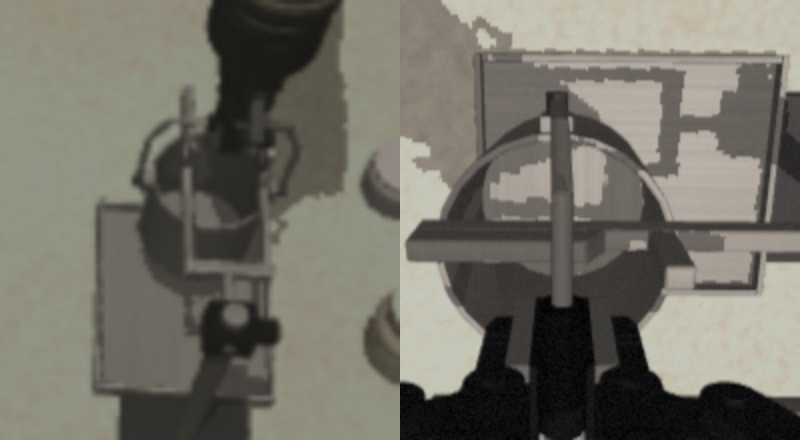

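The wire lies across both prongs (right crop: the prong runs at y≈240, the horn is at (680,275)). Nothing is touching. Next I'll advance and feel for the horns.

```bash
python3 -m crank '[{"jaw":0,"x":0,"y":3,"z":0,"ax":0,"ay":0,"az":0},{"jaw":0,"x":0,"y":4,"z":0,"ax":0,"ay":0,"az":0},{"jaw":0,"x":0,"y":3,"z":0,"ax":0,"ay":0,"az":0},{"jaw":0,"x":0,"y":2,"z":0,"ax":0,"ay":0,"az":0},{"jaw":0,"x":0,"y":1,"z":0,"ax":0,"ay":0,"az":0},{"jaw":0,"x":0,"y":0,"z":0,"ax":0,"ay":0,"az":0},{"jaw":0,"x":0,"y":0,"z":0,"ax":0,"ay":0,"az":0}]'
python3 -m crank '[{"jaw":0,"x":0,"y":1,"z":0,"ax":0,"ay":0,"az":0},{"jaw":0,"x":0,"y":0.5,"z":0,"ax":0,"ay":0,"az":0},{"jaw":0,"x":0,"y":0,"z":0,"ax":0,"ay":0,"az":0}]'
```

```text
t: 16.15
eef_pos: [0.5882, 0.2294, 0.1945]
tool_rot: [-0.0, 0.663, 0.748, -0.0]
contact_force: [-0.1, -0.3, -7.0]
gripper_width: 0.116
t: 16.52
eef_pos: [0.59, 0.2295, 0.1946]
tool_rot: [0.0, 0.663, 0.748, 0.0]
contact_force: [0.6, 0.7, -6.1]
gripper_width: 0.122
```

```bash
python3 -m crank '[{"jaw":0,"x":0,"y":1,"z":0,"ax":0,"ay":0,"az":0},{"jaw":0,"x":0,"y":0,"z":0,"ax":0,"ay":0,"az":0},{"jaw":0,"x":0,"y":0,"z":0,"ax":0,"ay":0,"az":0}]'; python3 -m crank '[{"jaw":0,"x":0,"y":1,"z":0,"ax":0,"ay":0,"az":0},{"jaw":0,"x":0,"y":0,"z":0,"ax":0,"ay":0,"az":0},{"jaw":0,"x":0,"y":0,"z":0,"ax":0,"ay":0,"az":0}]'
```

```text
t: 16.9
eef_pos: [0.5908, 0.2296, 0.1946]
tool_rot: [-0.0, 0.663, 0.748, -0.0]
contact_force: [0.5, -0.1, -6.6]
gripper_width: 0.122
t: 17.27
eef_pos: [0.5919, 0.2298, 0.1946]
tool_rot: [0.0, 0.663, 0.748, 0.0]
contact_force: [1.1, -0.4, -5.2]
gripper_width: 0.123
```

```bash
for i in 1; do python3 -m crank '[{"jaw":0,"x":0,"y":1,"z":0,"ax":0,"ay":0,"az":0},{"jaw":0,"x":0,"y":0,"z":0,"ax":0,"ay":0,"az":0},{"jaw":0,"x":0,"y":0,"z":0,"ax":0,"ay":0,"az":0}]';done;  python3 -m crank '[{"jaw":0,"x":0,"y":0.7,"z":0,"ax":0,"ay":0,"az":0},{"jaw":0,"x":0,"y":0,"z":0,"ax":0,"ay":0,"az":0},{"jaw":0,"x":0,"y":0,"z":0,"ax":0,"ay":0,"az":0}]'
```

```text
t: 17.65
eef_pos: [0.5929, 0.2299, 0.1946]
tool_rot: [-0.0, 0.663, 0.748, -0.0]
contact_force: [1.0, 0.3, -6.8]
gripper_width: 0.121
t: 18.02
eef_pos: [0.5936, 0.23, 0.1946]
tool_rot: [0.0, 0.663, 0.748, 0.0]
contact_force: [0.1, 0.5, -6.3]
gripper_width: 0.122
```

```bash
python3 -m crank '[{"jaw":0,"x":0,"y":0.8,"z":0,"ax":0,"ay":0,"az":0},{"jaw":0,"x":0,"y":0,"z":0,"ax":0,"ay":0,"az":0},{"jaw":0,"x":0,"y":0,"z":0,"ax":0,"ay":0,"az":0}]';  python3 -m crank '[{"jaw":0,"x":0,"y":0.8,"z":0,"ax":0,"ay":0,"az":0},{"jaw":0,"x":0,"y":0,"z":0,"ax":0,"ay":0,"az":0},{"jaw":0,"x":0,"y":0,"z":0,"ax":0,"ay":0,"az":0}]'
```

```text
t: 18.4
eef_pos: [0.5943, 0.2301, 0.1946]
tool_rot: [-0.0, 0.663, 0.748, -0.0]
contact_force: [0.5, -0.0, -6.4]
gripper_width: 0.119
t: 18.77
eef_pos: [0.5946, 0.2302, 0.1944]
tool_rot: [-0.0, 0.663, 0.748, -0.0]
contact_force: [-3.6, 0.1, -5.1]
gripper_width: 0.12
```

Contact at x=0.5945 (−3.6 N). I'll back off to the notch middle and lower.

```bash
python3 -m crank '[{"jaw":0,"x":0,"y":-1.5,"z":0,"ax":0,"ay":0,"az":0},{"jaw":0,"x":0,"y":-1.5,"z":0,"ax":0,"ay":0,"az":0},{"jaw":0,"x":0,"y":0,"z":0,"ax":0,"ay":0,"az":0}]'; python3 -m crank '[{"jaw":0,"x":0,"y":0,"z":1.5,"ax":0,"ay":0,"az":0},{"jaw":0,"x":0,"y":0,"z":1.5,"ax":0,"ay":0,"az":0},{"jaw":0,"x":0,"y":0,"z":1.5,"ax":0,"ay":0,"az":0},{"jaw":0,"x":0,"y":0,"z":1.5,"ax":0,"ay":0,"az":0},{"jaw":0,"x":0,"y":0,"z":1,"ax":0,"ay":0,"az":0},{"jaw":0,"x":0,"y":0,"z":0,"ax":0,"ay":0,"az":0},{"jaw":0,"x":0,"y":0,"z":0,"ax":0,"ay":0,"az":0}]'
python3 -m crank '[{"jaw":0,"x":0,"y":0,"z":1.5,"ax":0,"ay":0,"az":0},{"jaw":0,"x":0,"y":0,"z":1.5,"ax":0,"ay":0,"az":0},{"jaw":0,"x":0,"y":0,"z":1,"ax":0,"ay":0,"az":0},{"jaw":0,"x":0,"y":0,"z":0,"ax":0,"ay":0,"az":0},{"jaw":0,"x":0,"y":0,"z":0,"ax":0,"ay":0,"az":0}]'
```

```text
t: 19.15
eef_pos: [0.5924, 0.2298, 0.1947]
tool_rot: [0.0, 0.663, 0.748, 0.0]
contact_force: [-0.2, 0.7, -6.2]
gripper_width: 0.122
t: 20.02
eef_pos: [0.5922, 0.2298, 0.1876]
tool_rot: [0.0, 0.663, 0.748, 0.0]
contact_force: [-0.3, -0.3, -5.7]
gripper_width: 0.118
t: 20.65
eef_pos: [0.5922, 0.2298, 0.1836]
tool_rot: [0.0, 0.663, 0.748, 0.0]
contact_force: [-0.9, 0.4, -6.2]
gripper_width: 0.124
```

```bash
for i in 1; do python3 -m crank '[{"jaw":0,"x":0,"y":0,"z":1,"ax":0,"ay":0,"az":0},{"jaw":0,"x":0,"y":0,"z":1,"ax":0,"ay":0,"az":0},{"jaw":0,"x":0,"y":0,"z":0,"ax":0,"ay":0,"az":0},{"jaw":0,"x":0,"y":0,"z":0,"ax":0,"ay":0,"az":0}]'; done; python3 -m crank '[{"jaw":0,"x":0,"y":0,"z":0.8,"ax":0,"ay":0,"az":0},{"jaw":0,"x":0,"y":0,"z":0,"ax":0,"ay":0,"az":0},{"jaw":0,"x":0,"y":0,"z":0,"ax":0,"ay":0,"az":0}]'
```

```text
t: 21.15
eef_pos: [0.5922, 0.2299, 0.1816]
tool_rot: [-0.0, 0.663, 0.748, 0.0]
contact_force: [-0.0, -0.3, -5.8]
gripper_width: 0.123
t: 21.52
eef_pos: [0.5922, 0.2298, 0.1808]
tool_rot: [-0.0, 0.663, 0.748, -0.0]
contact_force: [-0.3, 0.8, -6.5]
gripper_width: 0.123
```

```bash
python3 -m crank '[{"jaw":0,"x":0,"y":0,"z":0.8,"ax":0,"ay":0,"az":0},{"jaw":0,"x":0,"y":0,"z":0,"ax":0,"ay":0,"az":0},{"jaw":0,"x":0,"y":0,"z":0,"ax":0,"ay":0,"az":0}]'; python3 -m crank '[{"jaw":0,"x":0,"y":0,"z":0.8,"ax":0,"ay":0,"az":0},{"jaw":0,"x":0,"y":0,"z":0,"ax":0,"ay":0,"az":0},{"jaw":0,"x":0,"y":0,"z":0,"ax":0,"ay":0,"az":0}]'
```

```text
t: 21.9
eef_pos: [0.5922, 0.2298, 0.18]
tool_rot: [-0.0, 0.663, 0.748, -0.0]
contact_force: [0.7, 0.3, -6.5]
gripper_width: 0.121
t: 22.28
eef_pos: [0.5923, 0.2298, 0.1794]
tool_rot: [0.0, 0.663, 0.748, 0.0]
contact_force: [-0.8, -0.1, -2.5]
gripper_width: 0.124
```

```bash
python3 -m crank '[{"jaw":0,"x":0,"y":0,"z":0.5,"ax":0,"ay":0,"az":0},{"jaw":0,"x":0,"y":0,"z":0,"ax":0,"ay":0,"az":0},{"jaw":0,"x":0,"y":0,"z":0,"ax":0,"ay":0,"az":0}]' 20
python3 -m crank '[{"jaw":18,"x":0,"y":0,"z":0,"ax":0,"ay":0,"az":0},{"jaw":24,"x":0,"y":0,"z":0,"ax":0,"ay":0,"az":0},{"jaw":32,"x":0,"y":0,"z":0,"ax":0,"ay":0,"az":0},{"jaw":40,"x":0,"y":0,"z":0,"ax":0,"ay":0,"az":0},{"jaw":40,"x":0,"y":0,"z":0,"ax":0,"ay":0,"az":0},{"jaw":40,"x":0,"y":0,"z":0,"ax":0,"ay":0,"az":0}]'
python3 - <<'E'
from h import *
snap('wrist','w5')
E
```

```text
t: 22.65
eef_pos: [0.5924, 0.2298, 0.1792]
tool_rot: [-0.0, 0.663, 0.748, 0.0]
contact_force: [-2.1, -0.3, 2.4]
gripper_width: 0.118
t: 23.4
eef_pos: [0.5922, 0.2298, 0.1787]
tool_rot: [0.0, 0.663, 0.748, -0.0]
contact_force: [-0.3, 0.1, 0.5]
gripper_width: 0.397
```

View pics/w5.png

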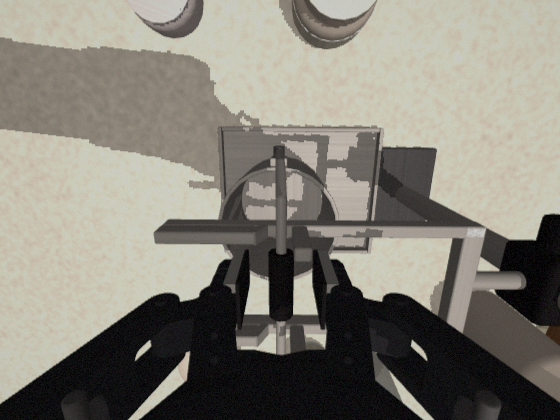

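The wire is in the notch at (280,228), just in front of the horn, and the sleeve (281,285) is free between the pads. I'll withdraw straight up.

```bash
python3 -m crank '[{"jaw":40,"x":0,"y":0,"z":-4,"ax":0,"ay":0,"az":0},{"jaw":40,"x":0,"y":0,"z":-8,"ax":0,"ay":0,"az":0},{"jaw":40,"x":0,"y":0,"z":-12,"ax":0,"ay":0,"az":0},{"jaw":40,"x":0,"y":0,"z":-18,"ax":0,"ay":0,"az":0},{"jaw":40,"x":0,"y":0,"z":-25,"ax":0,"ay":0,"az":0},{"jaw":40,"x":0,"y":0,"z":-25,"ax":0,"ay":0,"az":0},{"jaw":40,"x":0,"y":-15,"z":-20,"ax":0,"ay":0,"az":0},{"jaw":40,"x":0,"y":-25,"z":-15,"ax":0,"ay":0,"az":0},{"jaw":40,"x":0,"y":-25,"z":-5,"ax":0,"ay":0,"az":0},{"jaw":40,"x":0,"y":-10,"z":0,"ax":0,"ay":0,"az":0},{"jaw":40,"x":0,"y":0,"z":0,"ax":0,"ay":0,"az":0},{"jaw":40,"x":0,"y":0,"z":0,"ax":0,"ay":0,"az":0}]'
python3 - <<'E'
from h import *
np.set_printoptions(precision=1,suppress=True)
snap('wrist','w6')
z=np.load('pics/w6.npz');d=z['d'];v,u=np.mgrid[:420,:560]
c=np.stack([(u-z['cx'])/z['fx']*d,(v-z['cy'])/z['fy']*d,d],-1);X=(c-z['t'])@z['R']
t=np.radians(6.9);q=X-[.6125,.2302,0]
H=np.stack([q[...,0]*np.cos(t)+q[...,1]*np.sin(t),-q[...,0]*np.sin(t)+q[...,1]*np.cos(t),X[...,2]],-1)*1e3
dark=z['p'].max(-1)<45
m=dark&(abs(H[...,0]+20)<14)&(abs(H[...,1])<22)&(abs(H[...,2]-200)<12)&(d>0);k=H[m]
print('sleeve n',len(k),np.median(k,0),'top',np.percentile(k[:,2],95))
m=(d>0)&(abs(H[...,2]-80)<2.5)&(np.hypot(H[...,0]+20,H[...,1])<70)
m=(d>0)&(H[...,2]>112)&(H[...,2]<126)&(abs(H[...,0]+20)<60)&(abs(H[...,1])<60);k=H[m];print('rim n',len(k),k.min(0),k.max(0))
E
```

```text
t: 24.95
eef_pos: [0.5183, 0.221, 0.3107]
tool_rot: [0.0, 0.663, 0.748, 0.0]
contact_force: [-0.7, 1.2, 0.3]
gripper_width: 0.402
sleeve n 480 [-22.3   3.8 202. ] top 203.6340495512
rim n 740 [-67.3 -47.6 112. ] [ 21.4  59.9 125.9]
```

View pics/w6.png

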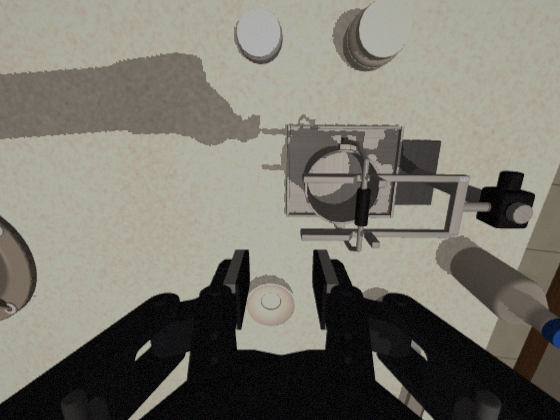

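The pail hangs with the wire across both prongs just in front of the horns, and the sleeve is at (362,207). The sleeve's top measures about 203.6 mm, so its centre is about 198 mm. The gripper is well clear.

```bash
python3 -c "
from h import *
print(ticket.hand_in())"
```

```text
the job is handed in; nothing more can be done
None
```

The pail is hanging by its bail in the notches of both prongs. I let go, withdrew the gripper about 130 mm, and handed the job in at about 25 s of the 67 s allowed. The hand-in reports no verdict.

- **Raising the bail:** I pinched the sleeve and swung the bail upright along its arc. The pail stayed level in its place, and I eased it back down so it was resting on the counter before the lift.
- **Hanging the pail:** I lifted the pail (about 6 N) and brought it in over the prongs. The wire touched the horns at about 3.6 N, so I backed off about 2.5 mm and lowered it. It touched the notch floor where the given sleeve height (198.5 mm) puts it, and I pressed on to about 2.4 N before opening.

**Last checks:**
- **Sleeve position:** its top measured 203.6 mm high, so its centre is about 198 mm, inside the 194.5–202 mm window. It lies at x ≈ −22 mm and y ≈ +4 mm in the hanger's frame, both within limits.
- **Clearance:** in the last picture nothing is near the hanging pail, and the force on the tool was down to about its usual noise.
- **Disagreement:** the fork's sideways centre differed by about 2 mm between the top and wrist cameras. I used a value in between, which was well inside the clearance.
- **Not measured:** I judged the pail's final tilt and stillness, and that the other things had not moved, only by eye from the last picture.

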